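# Make up two power-tool repair kits

### The arm

A 6-joint arm with a two-finger parallel gripper is mounted at the origin on the work surface. World frame = base frame: x ahead of the robot, y to its left, z up, the work surface at z = 0. Lengths are in m, angles in rad, forces in N, time in s.
With the tool pointing down it reaches from about 0.25 to 0.725 m from the base axis. Payload 4 kg.
Tool frame: the origin (TCP) lies midway between the tips of the shut fingers; the grasp point (between the pads) lies 19 mm behind it (bot.grip_point_offset is the distance from the TCP to the grasp point, in m); z points along the fingers, y is the line along which they close (so a half turn about z gives the same grasp; the last joint's range is limited). The gripper opens to 85 mm and grips with 20 to 120 N. Pads are 22 mm wide; open, the fingers measure 114 mm over their backs; the gripper's body (76 mm by 85 mm) begins 54 mm behind the grasp point. The pads swing forward as they close: fully open they stand 13 mm farther back than shut.
Start: joints at [-1.108, 0.241, 0.005, 1.335, 0, 1.571], TCP at [0.223, -0.447, 0.21] pointing down, gripper open.
Joint ranges: [-2.72, 2.72], [-1.05, 1.87], [-1.09, 1.28], [-1.99, 2.15], [-1.42, 1.44], [-3.14, 3.14]. Speed limits (rad/s): [2.79, 2.79, 3.14, 3.14, 3.14, 3.14].

### API

Orientations are given as a unit quaternion [x, y, z, w].
In Python, from workcell import bot gives the robot as it stands.
- The arm moves only by the tool step_arm, never from a script. Its argument "targets" is text: rows parted by semicolons, each of 7 numbers parted by spaces: the opening, from -1 (shut) to 1 (fully open), so that 0 is half open, then the shift along the world's x, y, z normalised to -1 to 1, where 1 is 0.5 m, then the turn, a rotation vector about the world's x, y, z normalised to -1 to 1, where 1 is pi/4 rad. In form: gripper x y z wx wy wz; .... A call has 1 to 10 rows; each row is the pose to reach, as a shift and turn from the pose commanded when the call began; what a row does not reach only later rows make up. A row lasts 1/12 s, in which the tool goes at most 41.7 mm and 7.16 degrees, less where a joint would pass 70% of its speed; a pose out of reach is approached as far as the arm can. A call with a number of a shift or a turn outside -1 to 1 is refused whole. A call with a gripper value outside its range is refused whole. The fingers move at their own pace and stop on an object; the grip force is fixed at half the most. Time passes only in rows, so rows that repeat a pose let the fingers close. It gives the time, the measured TCP pose, the force, the opening and the grip force at its end, in the units of the state.
- bot.get_obs(): the state, without advancing time (a new reading comes with each control period).
- bot.camera(name): name is "scene" or "top" or "wrist"; returns the picture (384x512x3 uint8, red, green, blue); there is no depth.
- bot.camera_info(name): a dict with "vertical_fov" (degrees; the focal length in pixels is half the picture's height over the tangent of half this angle, whatever the lens; pixels are square), "cx", "cy" (the principal point, pixels), "D" ([k1, k2, p1, p2, k3] as OpenCV has them; the pictures are not rectified), "pose" (4x4, takes a point from camera to world coordinates). Camera axes: x right, y up, looking along -z (the intrinsics and any distortion apply to the point x, -y, -z); pixel columns grow to the right and rows downward; lengths in m; the calibration is good to about 2 mm. A picture is of the moment at which its call begins: read the wrist's pose just before it. camera_info takes no time and is no camera call; for the wrist camera it gives the pose at the moment of the call.
- bot.job_done(): hands the job in; it is judged then, once.
The state is a dict: "clock": time; "joint_pos": joint angles; "joint_vel": joint speeds; "tau": joint torques, N m; "eef_pos": TCP position; "tool_rot": TCP orientation; "ft_force": force on the tool from outside, world axes, zero at the start; "ft_torque": the same for the moment, N m; "grip_width": finger opening in m; "grasp_force": force on a finger pad.
Only numpy, scipy, OpenCV 4.12 (cv2) and the standard library are available. Lean on these libraries where they do the work, as an engineer would, in place of code of your own. Each camera call takes 0.05 s, during which the arm holds its last target. There are 200 camera calls.

### The job

Make up two repair kits from the row of stock: the blue tray gets the teal battery pack, the steel chuck and the motor, the yellow tray gets the black battery pack and the brass gear. Stand each part upright and flat on the floor of a compartment of its own, with each battery pack in its tray's black-matted compartment, setting the parts down rather than dropping them. Leave the spare red battery pack and the white gear standing where they are.

Things in the scene. Friction and masses are not known exactly. Their poses are not given: they have to be found in the camera images.
- tray_blue: blue steel kit tray with three square compartments in a row, fixed to the bench; 82 mm (x) by 238 mm (y); origin at the centre of its underside, z up. Compartments are 74 mm square inside, centred at y = -78, 0 and +78 mm in the tray's frame (x = 0); floor 4 mm above the origin, rims and partitions 4 mm thick, their tops 14 mm above the origin. The compartment at y = +78 mm has a black mat on its floor (of no height), the other two are bare blue
- tray_yellow: yellow steel kit tray with two square compartments, fixed to the bench; 82 mm (x) by 160 mm (y); origin at the centre of its underside, z up. Compartments are 74 mm square inside, centred at y = -39 and +39 mm in the tray's frame (x = 0); floor 4 mm above the origin, rims and partition 4 mm thick, their tops 14 mm above the origin. The compartment at y = -39 mm has a black mat on its floor (of no height), the other is bare yellow
- pack_teal_c (a point): centre (half-way up) of the teal (blue-green) battery pack, loose, teal with black trim; standing upright: a block 40 (its x) by 52 (its y) by 50 mm high with a smaller terminal head 28 by 36 mm on top, 62 mm high in all; its underside is 31 mm below this point; grip it across the 40 mm, on the block (the block's top is 19 mm above this point); z is up, about 0.2 kg
- pack_black_c (a point): centre (half-way up) of the black battery pack, loose, black with a small teal stripe; standing upright: a block 40 (its x) by 52 (its y) by 50 mm high with a smaller terminal head 28 by 36 mm on top, 62 mm high in all; its underside is 31 mm below this point; grip it across the 40 mm, on the block (the block's top is 19 mm above this point); z is up, about 0.2 kg
- chuck_c (a point): centre (half-way up) of the steel drill chuck, loose, standing upright on its wide end, jaws up: sleeve 42 mm in diameter and 44 mm high with a black band round its foot, then tapering to 26 mm at the top, 62 mm high in all; its underside is 31 mm below this point; the sleeve ends 13 mm above this point; z is up, about 0.26 kg
- motor_c (a point): centre (half-way up) of the small electric motor, loose, standing upright, shaft up: dark steel can 38 mm in diameter and 50 mm high with a copper band and a copper top, and a 10 mm shaft sticking up another 12 mm, 62 mm in all; its underside is 31 mm below this point; the can ends 19 mm above this point; z is up, about 0.22 kg
- gear_brass_c (a point): centre (half-way up) of the brass (golden) gear, loose, standing upright on its toothed foot: foot 48 mm across the teeth and 12 mm high, above it a plain round hub 28 mm in diameter, 64 mm high in all; its underside is 32 mm below this point; the hub is the place to grip; z is up, about 0.12 kg
- pack_red_c (a point): centre (half-way up) of the red battery pack, loose, spare, red with black trim; stays in the stock; standing upright: a block 40 (its x) by 52 (its y) by 50 mm high with a smaller terminal head 28 by 36 mm on top, 62 mm high in all; its underside is 31 mm below this point; grip it across the 40 mm, on the block (the block's top is 19 mm above this point); z is up, about 0.2 kg
- gear_white_c (a point): centre (half-way up) of the white plastic gear, the spare that stays in the stock, loose, standing upright on its toothed foot: foot 48 mm across the teeth and 12 mm high, above it a plain round hub 28 mm in diameter, 64 mm high in all; its underside is 32 mm below this point; the hub is the place to grip; z is up, about 0.12 kg
Not all that is in view belongs to the job. What is meant by the part that bears pack_teal_c is not pink or purple, and is the smaller of those in its own colour.

How it is judged:
At the end, for the whole second after the job is handed in: Each named part is in its tray, one per compartment, packs on the mats: upright within 7 degrees, on the floor (height within 5 mm), within 19 mm of the compartment centre in x and y, released, at rest. Red pack and white gear stand within 20 mm of their start; no part fell over 25 mm (x of pack_teal_c in the frame of tray_blue between -0.019 and 0.019 m and y of pack_teal_c in the frame of tray_blue between 0.059 and 0.097 m and z of pack_teal_c in the frame of tray_blue between 0.03 and 0.04 m and (((x of chuck_c in the frame of tray_blue between -0.019 and 0.019 m and y of chuck_c in the frame of tray_blue between -0.019 and 0.019 m and z of chuck_c in the frame of tray_blue between 0.03 and 0.04 m) and (x of motor_c in the frame of tray_blue between -0.019 and 0.019 m and y of motor_c in the frame of tray_blue between -0.097 and -0.059 m and z of motor_c in the frame of tray_blue between 0.03 and 0.04 m)) or ((x of chuck_c in the frame of tray_blue between -0.019 and 0.019 m and y of chuck_c in the frame of tray_blue between -0.097 and -0.059 m and z of chuck_c in the frame of tray_blue between 0.03 and 0.04 m) and (x of motor_c in the frame of tray_blue between -0.019 and 0.019 m and y of motor_c in the frame of tray_blue between -0.019 and 0.019 m and z of motor_c in the frame of tray_blue between 0.03 and 0.04 m))) and x of pack_black_c in the frame of tray_yellow between -0.019 and 0.019 m and y of pack_black_c in the frame of tray_yellow between -0.058 and -0.02 m and z of pack_black_c in the frame of tray_yellow between 0.03 and 0.04 m and x of gear_brass_c in the frame of tray_yellow between -0.019 and 0.019 m and y of gear_brass_c in the frame of tray_yellow between 0.02 and 0.058 m and z of gear_brass_c in the frame of tray_yellow between 0.031 and 0.041 m and angle between each of pack_teal_c, pack_black_c, chuck_c, motor_c, gear_brass_c, pack_red_c, gear_white_c's own z axis and vertical below 0.12 rad and linear speed of each of pack_teal, pack_black, chuck, motor, gear_brass below 0.02 m/s and angular speed of each of pack_teal, pack_black, chuck, motor, gear_brass below 0.3 rad/s and distance of each of pack_red_c, gear_white_c from where it was at the start of the episode below 0.02 m); the robot touches nothing.
It fails at once if a spare (red pack or white gear) was shifted more than 20 mm or tipped (distance of any of pack_red_c, gear_white_c from where it was at the start of the episode above 0.02 m or angle between any of pack_red_c, gear_white_c's own z axis and vertical above 0.3 rad).
It fails at once if a part was dropped: it fell at over 0.7 m/s (about 25 mm of free fall) with no finger touching it ((linear speed of pack_teal above 0.7 m/s and contact force between the fingers and pack_teal below 0.05 N) or (linear speed of pack_black above 0.7 m/s and contact force between the fingers and pack_black below 0.05 N) or (linear speed of chuck above 0.7 m/s and contact force between the fingers and chuck below 0.05 N) or (linear speed of motor above 0.7 m/s and contact force between the fingers and motor below 0.05 N) or (linear speed of gear_brass above 0.7 m/s and contact force between the fingers and gear_brass below 0.05 N)).
It also fails if it takes over 125 s, if anything falls off the work surface, if the arm or the gripper's body presses on something with over 40 N, if the wrist force passes 120 N, or if a joint passes its speed limit or range.

## Working session

There is one attempt and no reset: what is moved stays moved. The work goes in short steps, Python scripts to look and compute and a tool call to move; the robot and the scene stay as the last step left them, time stands still between calls to the robot, and variables do not carry over. Pictures are saved under pics/ and viewed, at most 14 in all, crops included, and the job is handed in when it is done.

Besides the shell and the picture viewer there is one more tool, called after ">>>" as name(argument=value, ...) on one line, values as JSON. step_arm: Moves the arm, as the interface text tells. Scaled input: -1 to 1 covers 0.5 m each way for a shift and pi/4 rad each way for a turn. Its arguments: {"type":"object","properties":{"targets":{"type":"string"}},"required":["targets"]}

```bash
mkdir -p pics; ls; python3 - <<'E'
from workcell import bot
import cv2
for n in("scene","top"):
    im=bot.camera(n);cv2.imwrite(f"pics/{n}0.png",im[:,:,::-1]);
    i=bot.camera_info(n);print(n,i)
print(bot.get_obs())
E
```

```text
pics
scene {'vertical_fov': 46.720480120436825, 'cx': 258.021010877285, 'cy': 193.96541179484095, 'D': array([-0.04684365,  0.        ,  0.        ,  0.        ,  0.        ]), 'pose': array([[-0.7404472 , -0.42805448,  0.51817692,  1.0932774 ],
       [ 0.67176269, -0.44638416,  0.59116501,  0.77397317],
       [-0.02174486,  0.78581839,  0.61807493,  0.82081465],
       [ 0.        ,  0.        ,  0.        ,  1.        ]])}
top {'vertical_fov': 52.65547145177506, 'cx': 244.75952543603344, 'cy': 186.44529837181338, 'D': array([-0.07896668,  0.        ,  0.        ,  0.        ,  0.        ]), 'pose': array([[-0.00923718,  0.98561912, -0.16872945,  0.32802445],
       [-0.99990663, -0.00740505,  0.01148438,  0.04839036],
       [ 0.01006977,  0.16881978,  0.9855955 ,  0.8801244 ],
       [ 0.        ,  0.        ,  0.        ,  1.        ]])}
{'clock': 0.1, 'joint_pos': array([-1.10800499e+00,  2.41390659e-01,  3.87594917e-03,  1.33523076e+00,
       -1.19879150e-05,  1.57080024e+00]), 'joint_vel': array([-0.00024797, -0.00243051,  0.00295405,  0.00071963, -0.001059  ,
        0.0005017 ]), 'tau': array([ 1.02228837e-04, -3.73137188e+01,  2.53010362e+01,  1.08680053e-02,
        5.50595303e-05, -1.06848879e-05]), 'eef_pos': array([ 0.22294674, -0.44685837,  0.20878205]), 'tool_rot': array([ 9.73347251e-01,  2.29334209e-01, -2.29340224e-04, -9.47219862e-04]), 'ft_force': array([-0.04308592, -0.03384156, -0.51064584]), 'ft_torque': array([-0.02547367, -0.01849859, -0.06153431]), 'grasp_force': 0.0, 'grip_width': 0.0853516461190465}
```

View pics/top0.png

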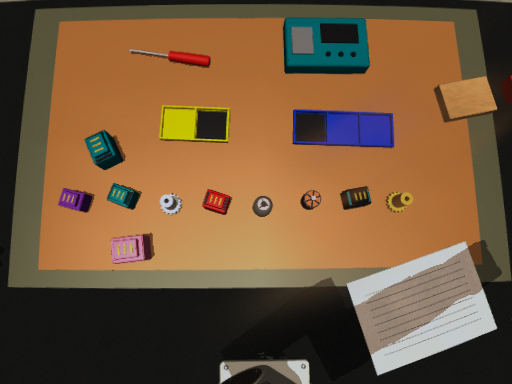

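View pics/scene0.png

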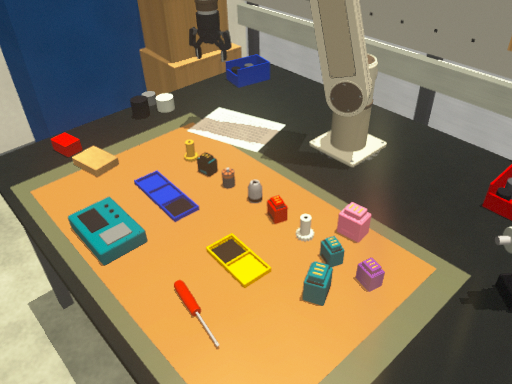

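Candidates for the teal pack in the top view: large teal pack (103,149), small teal pack (123,195), purple one (75,200), pink one (130,248). The small teal one at (123,195) fits, being not pink or purple and the smaller of the two in teal. I'll confirm it in an enlarged crop of the row.

```bash
cat > h.py <<'E'
import numpy as np, cv2
from workcell import bot
def K(i):
    f=192/np.tan(np.radians(i["vertical_fov"])/2)
    return np.array([[f,0,i["cx"]],[0,f,i["cy"]],[0,0,1.]])
def ray(i,px,z):
    "pixels -> world points on plane z"
    u=cv2.undistortPoints(np.float64(px).reshape(-1,1,2),K(i),i["D"]).reshape(-1,2)
    d=np.c_[u[:,0],-u[:,1],-np.ones(len(u))]@i["pose"][:3,:3].T; o=i["pose"][:3,3]
    return o+d*((np.reshape(z,(-1,1))-o[2])/d[:,2:])
def proj(i,P):
    p=(np.atleast_2d(P)-i["pose"][:3,3])@i["pose"][:3,:3]
    p=p*[1,-1,-1]
    return cv2.projectPoints(p,np.zeros(3),np.zeros(3),K(i),i["D"])[0].reshape(-1,2)
E
python3 - <<'E'
from h import *
im=cv2.imread("pics/top0.png")
a=cv2.resize(im[170:225,50:240],None,fx=4,fy=4,interpolation=cv2.INTER_CUBIC)
b=cv2.resize(im[170:225,240:430],None,fx=4,fy=4,interpolation=cv2.INTER_CUBIC)
cv2.imwrite("pics/row.png",np.vstack([a,b]))
i=bot.camera_info("top")
hsv=cv2.cvtColor(im,cv2.COLOR_BGR2HSV)
for n,m,roi in(("blue",cv2.inRange(hsv,(112,120,60),(128,255,255)),(285,100,400,155)),("yel",cv2.inRange(hsv,(25,150,80),(35,255,255)),(150,100,240,150))):
    x0,y0,x1,y1=roi; q=np.zeros_like(m); q[y0:y1,x0:x1]=m[y0:y1,x0:x1]
    pts=cv2.findNonZero(q).reshape(-1,2)
    w=ray(i,pts,0.014)[:,:2]
    r=cv2.minAreaRect(np.float32(w*1000)); print(n,r)
E
```

```text
blue ((614.5584106445312, -194.41748046875), (237.90008544921875, 83.27666473388672), 87.68029022216797)
yel ((627.851318359375, 154.5789031982422), (160.21026611328125, 83.01699829101562), 87.12159729003906)
```

View pics/row.png

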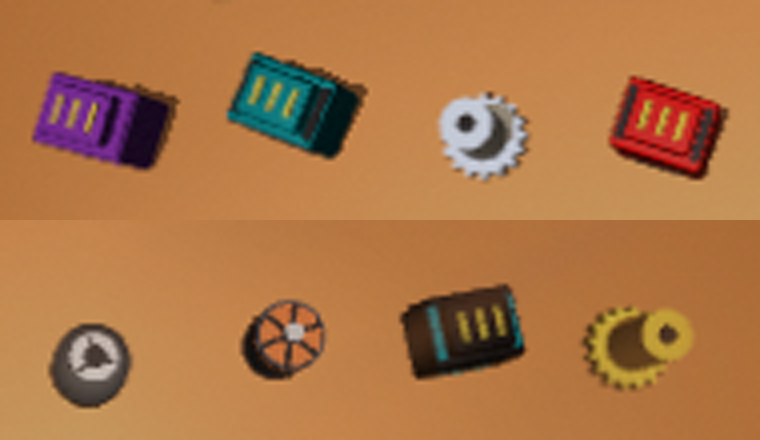

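The crop confirms it: the small teal pack is at crop (295,105), with its head at about (268,98). To its right come the white gear (hub 464,124) and the red pack (665,125). The lower strip shows chuck (92,357), motor (294,330), black pack (465,330) and brass gear (hub 668,334).

```bash
python3 - <<'E'
from h import *
i=bot.camera_info("top")
N=dict(teal=(268,98,50,.062),white=(464,124,50,.064),red=(664,124,50,.062),chuck=(92,137,240,.062),motor=(294,110,240,.062),black=(480,104,240,.062),brass=(668,114,240,.064))
for n,(u,v,x,z) in N.items(): print(n,ray(i,[[x+u/4-.4,170+v/4-.4]],z)[0].round(4))
w=bot.camera_info("wrist");o=bot.get_obs()
from scipy.spatial.transform import Rotation as R
r=R.from_quat(o["tool_rot"]);print(w["vertical_fov"],w["D"],"cam in tool:",r.inv().apply(w["pose"][:3,3]-o["eef_pos"]).round(4));print((r.as_matrix().T@w["pose"][:3,:3]).round(3))
for n,(c,a,ys) in dict(blue=((.6146,-.1944),-2.32,(-.078,0,.078)),yel=((.6279,.1546),-2.88,(-.039,.039))).items():
    for y in ys: print(n,y,(np.array(c)+y*np.array([-np.sin(np.radians(a)),np.cos(np.radians(a))])).round(4))
E
```

```text
teal [0.4535 0.3138 0.062 ]
white [0.4385 0.2073 0.064 ]
red [0.438  0.1011 0.062 ]
chuck [0.4303 0.0013 0.062 ]
motor [ 0.4439 -0.1071  0.062 ]
black [ 0.4462 -0.2081  0.062 ]
brass [ 0.4395 -0.3109  0.064 ]
70.36823308454959 [-0.04106428  0.          0.          0.          0.        ] cam in tool: [ 0.0788 -0.0005 -0.1637]
[[-0.     0.951  0.308]
 [ 1.    -0.     0.001]
 [ 0.001  0.308 -0.951]]
blue -0.078 [ 0.6114 -0.2723]
blue 0 [ 0.6146 -0.1944]
blue 0.078 [ 0.6178 -0.1165]
yel -0.039 [0.6259 0.1156]
yel 0.039 [0.6299 0.1936]
```

>>> step_arm(targets="0.5 0.433 0.272 0 0 0 1; 0.5 0.433 0.272 0 0 0 1; 0.5 0.433 0.272 0 0 0 1; 0.5 0.433 0.272 0 0 0 1; 0.5 0.433 0.272 0 0 0 1; 0.5 0.433 0.272 0 0 0 1; 0.5 0.433 0.272 0 0 0 1; 0.5 0.433 0.272 0 0 0 1")

```text
clock: 0.77
eef_pos: [0.4417, -0.3092, 0.2087]
tool_rot: [0.81, 0.587, -0.0, -0.001]
ft_force: [-0.5, -0.1, -0.8]
grip_width: 0.0641
grasp_force: 0.0
```

>>> step_arm(targets="0.5 0 0 0 0 0 0.411; 0.5 0 0 0 0 0 0.411; 0.5 0 0 0 0 0 0.411; 0.5 0 0 0 0 0 0.411; 0.5 0 0 0 0 0 0.411")

```text
clock: 1.18
eef_pos: [0.4386, -0.312, 0.2094]
tool_rot: [0.709, 0.706, -0.0, -0.0]
ft_force: [0.4, -0.4, -0.2]
grip_width: 0.0636
grasp_force: 0.0
```

```bash
cat >> h.py <<'E'
def look(name,P=None):
    "wrist picture; marks given points"
    i=bot.camera_info("wrist"); im=bot.camera("wrist")[:,:,::-1].copy(); cv2.imwrite(f"pics/{name}.png",im)
    o=bot.get_obs(); print(o["clock"],o["eef_pos"].round(4),o["tool_rot"].round(4))
    np.savez(f"pics/{name}.npz",**{k:np.array(v) for k,v in i.items()})
    return i,im
E
python3 -c "
from h import *
i,im=look('w1'); print(proj(i,[[.4395,-.3109,.064],[.4462,-.2081,.062]]))"
```

```text
1.2333 [ 0.4388 -0.3119  0.2095] [ 7.084e-01  7.058e-01 -2.000e-04 -3.000e-04]
[[256.32759445 174.06901458]
 [262.3032935   80.0851097 ]]
```

View pics/w1.png

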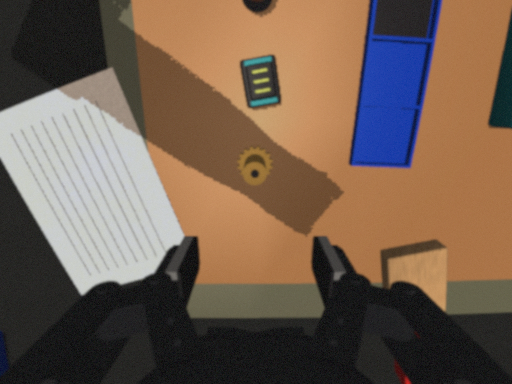

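The wrist view shows the brass hub at (255,173), predicted (256,174), and the black pack at (261,81), predicted (262,80). The estimates agree. I'll grasp the brass gear.

>>> step_arm(targets="0.5 0 0 -0.08 0 0 0; 0.5 0 0 -0.16 0 0 0; 0.5 0 0 -0.24 0 0 0; 0.5 0 0 -0.32 0 0 0; 0.5 0 0 -0.36 0 0 0; 0.5 0 0 -0.384 0 0 0; 0.5 0 0 -0.384 0 0 0; -0.6 0 0 -0.384 0 0 0; -0.6 0 0 -0.384 0 0 0; -0.6 0 0 -0.384 0 0 0")

```text
clock: 2.07
eef_pos: [0.4407, -0.3124, 0.0193]
tool_rot: [0.707, 0.707, 0.0, 0.002]
ft_force: [-0.0, 0.5, 0.2]
grip_width: 0.0284
grasp_force: 5.6
```

>>> step_arm(targets="-0.6 0 0 0 0 0 0; -0.6 0 0 0 0 0 0; -0.6 0 0 0 0 0 0; -0.6 0 0 0 0 0 0")

```text
clock: 2.4
eef_pos: [0.4408, -0.3123, 0.0192]
tool_rot: [0.707, 0.707, 0.0, 0.002]
ft_force: [-1.4, -0.8, 6.6]
grip_width: 0.0261
grasp_force: 58.6
```

>>> step_arm(targets="-0.6 0 0 0.07 0 0 0; -0.6 0 0 0.14 0 0 0; -0.6 0 0 0.2 0 0 0; -0.6 0.08 0.08 0.2 0 0 0; -0.6 0.11 0.15 0.2 0 0 0; -0.6 0.14 0.22 0.2 0 0 0; -0.6 0.17 0.29 0.2 0 0 0; -0.6 0.2 0.36 0.2 0 0 0; -0.6 0.23 0.43 0.2 0 0 0; -0.6 0.26 0.5 0.2 0 0 0")

```text
clock: 3.23
eef_pos: [0.57, -0.0592, 0.1176]
tool_rot: [0.707, 0.707, -0.0, -0.0]
ft_force: [0.7, -0.2, -1.0]
grip_width: 0.026
grasp_force: 59.1
```

>>> step_arm(targets="-0.6 0.03 0.07 0 0 0 0; -0.6 0.06 0.14 0 0 0 0; -0.6 0.08 0.21 0 0 0 0; -0.6 0.1 0.28 0 0 0 0; -0.6 0.11 0.35 0 0 0 0; -0.6 0.12 0.42 0 0 0 0; -0.6 0.12 0.48 0 0 0 0; -0.6 0.121 0.51 0 0 0 0; -0.6 0.121 0.51 0 0 0 0; -0.6 0.121 0.51 0 0 0 0")

```text
clock: 4.07
eef_pos: [0.6297, 0.194, 0.1171]
tool_rot: [0.706, 0.708, -0.001, 0.0]
ft_force: [-0.5, 0.5, -0.8]
grip_width: 0.0262
grasp_force: 59.1
```

```bash
python3 -c "
from h import *
i,im=look('w2'); print(proj(i,[[.6299,.1936,.014],[.6259,.1156,.014]]))"
```

```text
4.1167 [0.6299 0.1928 0.1173] [ 7.071e-01  7.071e-01 -7.000e-04  1.000e-04]
[[255.77614729 185.50168906]
 [252.01300263 252.69692173]]
```

View pics/w2.png

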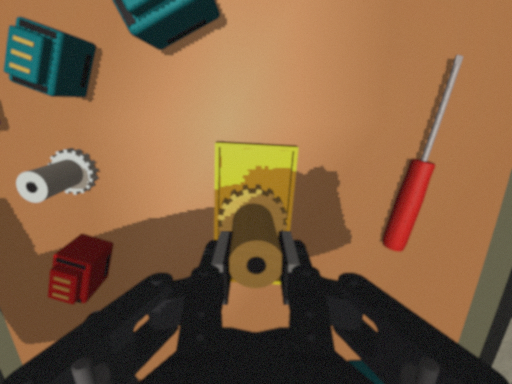

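The gear is held upright with the yellow tray right below: its far rim spans columns 215–298 at row 145, matching the prediction. I'll set it down.

>>> step_arm(targets="-0.6 0 0 -0.07 0 0 0; -0.6 0 0 -0.13 0 0 0; -0.6 0 0 -0.16 0 0 0; -0.6 0 0 -0.175 0 0 0; -0.6 0 0 -0.185 0 0 0; -0.6 0 0 -0.19 0 0 0; -0.6 0 0 -0.191 0 0 0; -0.6 0 0 -0.191 0 0 0")

```text
clock: 4.78
eef_pos: [0.6317, 0.1934, 0.0238]
tool_rot: [0.707, 0.707, 0.001, 0.001]
ft_force: [0.4, -0.1, -0.9]
grip_width: 0.0266
grasp_force: 59.4
```

>>> step_arm(targets="0 0 0 0 0 0 0; 0.5 0 0 0 0 0 0; 0.5 0 0 0 0 0 0; 0.5 0 0 0 0 0 0; 0.5 0 0 0.06 0 0 0; 0.5 0 0 0.13 0 0 0; 0.5 0 0 0.2 0 0 0; 0.5 0 0 0.2 0 0 0")

```text
clock: 5.45
eef_pos: [0.635, 0.1952, 0.1312]
tool_rot: [0.707, 0.707, 0.007, 0.003]
ft_force: [0.5, -0.1, 1.3]
grip_width: 0.064
grasp_force: 0.0
```

>>> step_arm(targets="0.5 -0.353 0.24 0.155 0 0 0; 0.5 -0.353 0.24 0.155 0 0 0; 0.5 -0.353 0.24 0.155 0 0 0; 0.5 -0.353 0.24 0.155 0 0 0; 0.5 -0.353 0.24 0.155 0 0 0; 0.5 -0.353 0.24 0.155 0 0 0; 0.5 -0.353 0.24 0.155 0 0 0; 0.5 -0.353 0.24 0.155 0 0 0; 0.5 -0.353 0.24 0.155 0 0 0")

```text
clock: 6.2
eef_pos: [0.4541, 0.3134, 0.1994]
tool_rot: [0.707, 0.707, 0.0, 0.0]
ft_force: [-0.0, -0.0, 0.3]
grip_width: 0.0639
grasp_force: 0.0
```

```bash
python3 -c "
from h import *
i,im=look('w3'); print(proj(i,[[.4535,.3138,.062]]))"
```

```text
6.25 [0.4543 0.313  0.199 ] [ 7.074e-01  7.068e-01 -3.000e-04  1.000e-04]
[[254.8782108  176.33896561]]
```

View pics/w3.png

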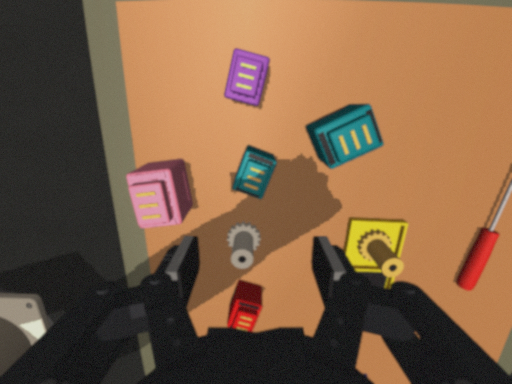

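The teal pack is at (255,172), long axis leaning right, and clear of the white gear at (241,245). The brass gear stands in the yellow tray. Measuring yaw.

```bash
cat >> h.py <<'E'
def load(n): return cv2.imread(f"pics/{n}.png"),dict(np.load(f"pics/{n}.npz"))
def rect(n,lo,hi,box,z):
    im,i=load(n); x0,y0,x1,y1=box
    m=cv2.inRange(cv2.cvtColor(im[y0:y1,x0:x1],cv2.COLOR_BGR2HSV),lo,hi)
    c=max(cv2.findContours(m,0,1)[0],key=cv2.contourArea).reshape(-1,2)+[x0,y0]
    r=cv2.minAreaRect(np.float32(ray(i,c,z)[:,:2]*1000)); print(cv2.boundingRect(c),r)
E
python3 -c "
from h import *
rect('w3',(80,100,50),(100,255,255),(225,135,285,205),.05)
rect('w1',(80,100,50),(100,255,255),(235,50,285,80),.05)
rect('w1',(80,100,50),(100,255,255),(235,85,285,112),.05)"
```

```text
(234, 147, 42, 51) ((452.7384948730469, 315.12261962890625), (53.006683349609375, 37.70140838623047), 68.70255279541016)
(244, 56, 28, 10) ((441.23046875, -187.45428466796875), (30.16123390197754, 5.557038307189941), 10.224371910095215)
(251, 96, 27, 10) ((448.3515930175781, -229.01133728027344), (30.359228134155273, 7.028449535369873), 9.436003684997559)
```

>>> step_arm(targets="0.5 0 0.002 -0.07 0 0 -0.15; 0.5 0 0.002 -0.14 0 0 -0.3; 0.5 0 0.002 -0.2 0 0 -0.473; 0.5 0 0.002 -0.24 0 0 -0.473; 0.5 0 0.002 -0.31 0 0 -0.473; 0.5 0 0.002 -0.36 0 0 -0.473; 0.5 0 0.002 -0.372 0 0 -0.473; 0.5 0 0.002 -0.372 0 0 -0.473; -0.3 0 0.002 -0.372 0 0 -0.473; -0.3 0 0.002 -0.372 0 0 -0.473")

```text
clock: 7.08
eef_pos: [0.4554, 0.3153, 0.0153]
tool_rot: [0.826, 0.564, 0.002, -0.0]
ft_force: [-4.0, 2.7, 0.9]
grip_width: 0.0408
grasp_force: 0.6
```

>>> step_arm(targets="-0.3 0 0 0 0 0 0; -0.3 0 0 0 0 0 0; -0.3 0 0 0 0 0 0; -0.3 0 0 0 0 0 0")

```text
clock: 7.42
eef_pos: [0.4554, 0.3156, 0.0156]
tool_rot: [0.825, 0.564, 0.002, 0.0]
ft_force: [0.5, -0.5, 6.3]
grip_width: 0.0385
grasp_force: 61.2
```

>>> step_arm(targets="-0.3 0 0 0.07 0 0 0; -0.3 0 0 0.14 0 0 0; -0.3 0 0 0.2 0 0 0; -0.3 0.03 -0.07 0.2 0 0 0.06; -0.3 0.06 -0.14 0.2 0 0 0.12; -0.3 0.09 -0.21 0.2 0 0 0.18; -0.3 0.12 -0.28 0.2 0 0 0.24; -0.3 0.15 -0.35 0.2 0 0 0.3; -0.3 0.18 -0.42 0.2 0 0 0.36; -0.3 0.21 -0.49 0.2 0 0 0.422")

```text
clock: 8.25
eef_pos: [0.5587, 0.0679, 0.1136]
tool_rot: [0.72, 0.694, -0.0, -0.0]
ft_force: [0.2, 0.2, -2.1]
grip_width: 0.0383
grasp_force: 61.3
```

>>> step_arm(targets="-0.3 0.03 -0.07 0 0 0 0; -0.3 0.06 -0.14 0 0 0 0; -0.3 0.09 -0.21 0 0 0 0; -0.3 0.105 -0.28 0 0 0 0; -0.3 0.115 -0.33 0 0 0 0; -0.3 0.119 -0.36 0 0 0 0; -0.3 0.119 -0.373 0 0 0 0; -0.3 0.119 -0.373 0 0 0 0; -0.3 0.119 -0.373 0 0 0 0")

```text
clock: 9.0
eef_pos: [0.6177, -0.1157, 0.1134]
tool_rot: [0.721, 0.693, 0.0, -0.001]
ft_force: [-0.0, 0.2, -2.0]
grip_width: 0.038
grasp_force: 61.3
```

```bash
python3 -c "
from h import *
i,im=look('w4'); print(proj(i,[[.6178,-.1165,.004],[.6146,-.1944,.004]]))"
```

```text
9.05 [ 0.6178 -0.1152  0.1135] [ 7.205e-01  6.935e-01  1.000e-04 -6.000e-04]
[[255.77689704 184.36776696]
 [255.60346035 250.36580644]]
```

View pics/w4.png

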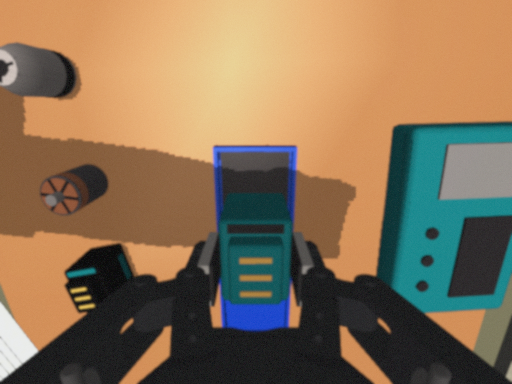

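The teal pack is held straight over the matted compartment (rim columns 215–297 at row 150). I'll set it down.

>>> step_arm(targets="-0.3 0 0 -0.07 0 0 0; -0.3 0 0 -0.13 0 0 0; -0.3 0 0 -0.16 0 0 0; -0.3 0 0 -0.175 0 0 0; -0.3 0 0 -0.185 0 0 0; -0.3 0 0 -0.19 0 0 0; -0.3 0 0 -0.191 0 0 0; -0.3 0 0 -0.191 0 0 0")

```text
clock: 9.72
eef_pos: [0.6196, -0.1164, 0.0198]
tool_rot: [0.721, 0.693, 0.001, 0.001]
ft_force: [-0.0, 0.0, -2.1]
grip_width: 0.038
grasp_force: 61.4
```

>>> step_arm(targets="0.2 0 0 0 0 0 0; 0.5 0 0 0 0 0 0; 0.5 0 0 0 0 0 0; 0.5 0 0 0 0 0 0; 0.5 0 0 0.06 0 0 0; 0.5 0 0 0.13 0 0 0; 0.5 0 0 0.2 0 0 0; 0.5 0 0 0.2 0 0 0")

```text
clock: 10.38
eef_pos: [0.6233, -0.118, 0.1268]
tool_rot: [0.721, 0.693, 0.004, 0.006]
ft_force: [1.0, -0.7, 0.8]
grip_width: 0.0639
grasp_force: 0.0
```

>>> step_arm(targets="0.5 -0.346 -0.183 0 0 0 0.267; 0.5 -0.346 -0.183 0 0 0 0.267; 0.5 -0.346 -0.183 0 0 0 0.267; 0.5 -0.346 -0.183 0 0 0 0.267; 0.5 -0.346 -0.183 0 0 0 0.267; 0.5 -0.346 -0.183 0 0 0 0.267; 0.5 -0.346 -0.183 0 0 0 0.267")

```text
clock: 10.97
eef_pos: [0.4444, -0.2093, 0.1186]
tool_rot: [0.646, 0.764, 0.0, 0.0]
ft_force: [1.2, -1.0, -0.3]
grip_width: 0.0644
grasp_force: 0.0
```

```bash
python3 -c "
from h import *
i,im=look('w5'); print(proj(i,[[.4448,-.2082,.062]]))"
```

```text
11.0167 [ 0.4457 -0.209   0.1187] [6.451e-01 7.641e-01 5.000e-04 9.000e-04]
[[256.0838999  199.63471651]]
```

View pics/w5.png

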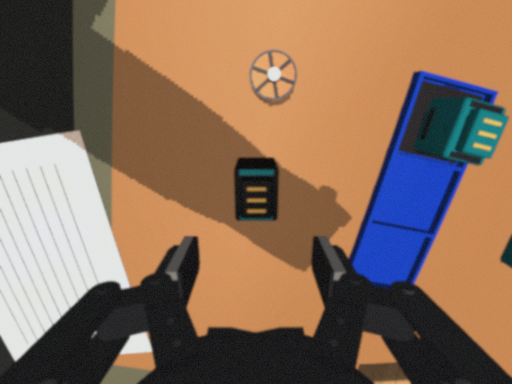

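The black pack sits square and centred at (257,193), and the teal pack stands in the blue tray. I'll grasp the black pack.

>>> step_arm(targets="0.5 0 0 -0.07 0 0 0; 0.5 0 0 -0.13 0 0 0; 0.5 0 0 -0.18 0 0 0; 0.5 0 0 -0.209 0 0 0; 0.5 0 0 -0.209 0 0 0; 0.5 0 0 -0.209 0 0 0; -0.3 0 0 -0.209 0 0 0; -0.3 0 0 -0.209 0 0 0; -0.3 0 0 -0.209 0 0 0; -0.3 0 0 -0.209 0 0 0")

```text
clock: 11.85
eef_pos: [0.4468, -0.209, 0.0153]
tool_rot: [0.645, 0.765, 0.001, 0.002]
ft_force: [-0.9, -0.1, 5.5]
grip_width: 0.0386
grasp_force: 61.2
```

>>> step_arm(targets="-0.3 0 0 0 0 0 0; -0.3 0 0 0 0 0 0; -0.3 0 0 0.07 0 0 0; -0.3 0 0 0.14 0 0 0; -0.3 0 0 0.21 0 0 0; -0.3 0 0 0.21 0 0 0")

```text
clock: 12.35
eef_pos: [0.4497, -0.2105, 0.1257]
tool_rot: [0.645, 0.764, 0.002, 0.006]
ft_force: [1.5, -0.9, -1.5]
grip_width: 0.0386
grasp_force: 62.1
```

>>> step_arm(targets="-0.3 0.04 0.07 0 0 0 -0.05; -0.3 0.08 0.14 0 0 0 -0.1; -0.3 0.12 0.21 0 0 0 -0.15; -0.3 0.16 0.28 0 0 0 -0.2; -0.3 0.2 0.35 0 0 0 -0.25; -0.3 0.24 0.42 0 0 0 -0.28; -0.3 0.28 0.49 0 0 0 -0.28; -0.3 0.32 0.56 0 0 0 -0.28; -0.3 0.35 0.62 0 0 0 -0.28; -0.3 0.362 0.648 0 0 0 -0.28")

```text
clock: 13.18
eef_pos: [0.6276, 0.1202, 0.1174]
tool_rot: [0.723, 0.691, 0.001, -0.0]
ft_force: [1.1, -0.6, -2.9]
grip_width: 0.0385
grasp_force: 62.1
```

>>> step_arm(targets="-0.3 0 0 0 0 0 0; -0.3 0 0 0 0 0 0; -0.3 0 0 0 0 0 0")

```text
clock: 13.43
eef_pos: [0.6253, 0.1149, 0.1177]
tool_rot: [0.725, 0.689, -0.001, -0.0]
ft_force: [0.7, 0.4, -2.1]
grip_width: 0.0382
grasp_force: 62.1
```

```bash
python3 -c "
from h import *
i,im=look('w6'); print(proj(i,[[.6259,.1156,.004]]))"
```

```text
13.4833 [0.6254 0.1144 0.1181] [ 7.250e-01  6.888e-01 -8.000e-04 -3.000e-04]
[[256.22841125 181.60783887]]
```

View pics/w6.png

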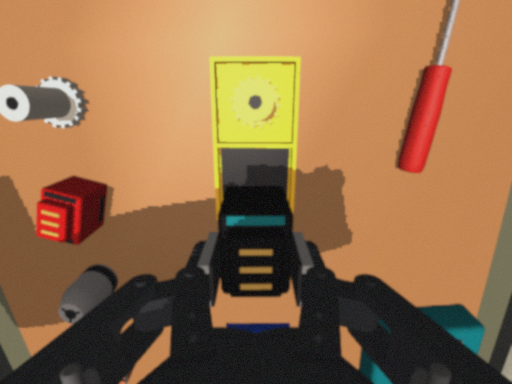

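The black pack is square over the mat (rim columns 217–297 at row 150), and the brass gear stands centred in its compartment at (255,102). I'll set the pack down.

>>> step_arm(targets="-0.3 0 0 -0.07 0 0 0; -0.3 0 0 -0.13 0 0 0; -0.3 0 0 -0.17 0 0 0; -0.3 0 0 -0.187 0 0 0; -0.3 0 0 -0.195 0 0 0; -0.3 0 0 -0.2 0 0 0; -0.3 0 0 -0.202 0 0 0; -0.3 0 0 -0.202 0 0 0")

```text
clock: 14.15
eef_pos: [0.6278, 0.1155, 0.0194]
tool_rot: [0.725, 0.689, 0.002, 0.001]
ft_force: [-1.2, -0.8, -1.2]
grip_width: 0.038
grasp_force: 62.1
```

>>> step_arm(targets="0.2 0 0 0 0 0 0; 0.5 0 0 0 0 0 0; 0.5 0 0 0 0 0 0; 0.5 0 0 0 0 0 0; 0.5 0 0 0.06 0 0 0; 0.5 0 0 0.13 0 0 0; 0.5 0 0 0.2 0 0 0; 0.5 0 0 0.2 0 0 0")

```text
clock: 14.82
eef_pos: [0.6314, 0.1167, 0.1265]
tool_rot: [0.725, 0.689, 0.006, 0.004]
ft_force: [1.1, 0.2, 0.1]
grip_width: 0.0641
grasp_force: 0.0
```

>>> step_arm(targets="0.5 -0.391 -0.229 0 0 0 0; 0.5 -0.391 -0.229 0 0 0 0; 0.5 -0.391 -0.229 0 0 0 0; 0.5 -0.391 -0.229 0 0 0 0; 0.5 -0.391 -0.229 0 0 0 0; 0.5 -0.391 -0.229 0 0 0 0; 0.5 -0.391 -0.229 0 0 0 0; 0.5 -0.391 -0.229 0 0 0 0")

```text
clock: 15.48
eef_pos: [0.4309, 0.0008, 0.1183]
tool_rot: [0.725, 0.689, 0.001, 0.001]
ft_force: [0.1, 0.9, 0.2]
grip_width: 0.064
grasp_force: 0.0
```

```bash
python3 -c "
from h import *
i,im=look('w7'); print(proj(i,[[.4303,.0013,.062],[.4439,-.1071,.062]]))"
```

```text
15.5333 [0.4321 0.0012 0.1184] [0.7247 0.6891 0.0012 0.0009]
[[254.71960971 200.26719566]
 [274.20477941 302.97670074]]
```

View pics/w7.png

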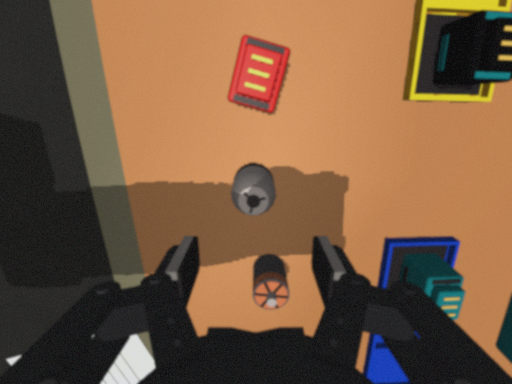

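The chuck top is at (254,201), predicted (255,200). I'll grasp it.

>>> step_arm(targets="0.5 0 0 -0.07 0 0 0; 0.5 0 0 -0.13 0 0 0; 0.5 0 0 -0.18 0 0 0; 0.5 0 0 -0.216 0 0 0; 0.5 0 0 -0.216 0 0 0; 0.5 0 0 -0.216 0 0 0; -0.3 0 0 -0.216 0 0 0; -0.3 0 0 -0.216 0 0 0; -0.3 0 0 -0.216 0 0 0; -0.3 0 0 -0.216 0 0 0")

```text
clock: 16.37
eef_pos: [0.432, 0.0015, 0.0113]
tool_rot: [0.724, 0.689, 0.001, 0.001]
ft_force: [-2.0, 0.4, 6.6]
grip_width: 0.0393
grasp_force: 60.3
```

>>> step_arm(targets="-0.3 0 0 0 0 0 0; -0.3 0 0 0 0 0 0; -0.3 0 0 0.07 0 0 0; -0.3 0 0 0.14 0 0 0; -0.3 0 0 0.21 0 0 0; -0.3 0 0 0.21 0 0 0")

```text
clock: 16.87
eef_pos: [0.4364, 0.0011, 0.1219]
tool_rot: [0.725, 0.689, 0.005, 0.005]
ft_force: [2.2, 0.0, -2.7]
grip_width: 0.0391
grasp_force: 62.5
```

>>> step_arm(targets="-0.3 0.06 -0.06 0 0 0 0; -0.3 0.11 -0.12 0 0 0 0; -0.3 0.17 -0.18 0 0 0 0; -0.3 0.22 -0.24 0 0 0 0; -0.3 0.28 -0.3 0 0 0 0; -0.3 0.33 -0.35 0 0 0 0; -0.3 0.36 -0.38 0 0 0 0; -0.3 0.369 -0.391 0 0 0 0; -0.3 0.369 -0.391 0 0 0 0; -0.3 0.369 -0.391 0 0 0 0")

```text
clock: 17.7
eef_pos: [0.6142, -0.1938, 0.1138]
tool_rot: [0.725, 0.689, -0.0, -0.001]
ft_force: [0.0, -0.6, -2.3]
grip_width: 0.039
grasp_force: 62.4
```

```bash
python3 -c "
from h import *
i,im=look('w8'); print(proj(i,[[.6146,-.1944,.004]]))"
```

```text
17.75 [ 0.614  -0.1933  0.1141] [ 7.244e-01  6.894e-01 -4.000e-04 -1.000e-03]
[[256.17868728 184.05997237]]
```

View pics/w8.png

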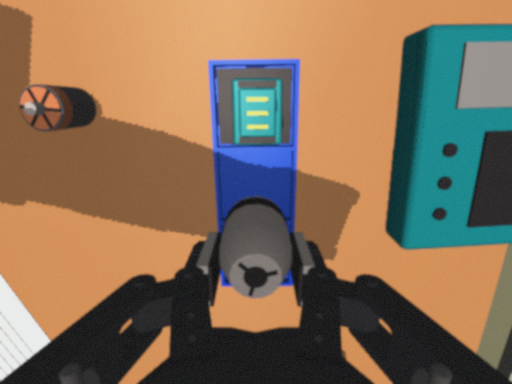

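The chuck is centred over the middle compartment, and the teal pack stands at (257,108) inside its mat. I'll set the chuck down.

>>> step_arm(targets="-0.3 0 0 -0.07 0 0 0; -0.3 0 0 -0.13 0 0 0; -0.3 0 0 -0.17 0 0 0; -0.3 0 0 -0.187 0 0 0; -0.3 0 0 -0.195 0 0 0; -0.3 0 0 -0.2 0 0 0; -0.3 0 0 -0.202 0 0 0; -0.3 0 0 -0.202 0 0 0")

```text
clock: 18.42
eef_pos: [0.6166, -0.1946, 0.0155]
tool_rot: [0.724, 0.689, 0.001, 0.002]
ft_force: [0.6, -0.1, -1.8]
grip_width: 0.0395
grasp_force: 62.4
```

>>> step_arm(targets="0.2 0 0 0 0 0 0; 0.5 0 0 0 0 0 0; 0.5 0 0 0 0 0 0; 0.5 0 0 0 0 0 0; 0.5 0 0 0.06 0 0 0; 0.5 0 0 0.13 0 0 0; 0.5 0 0 0.2 0 0 0; 0.5 0 0 0.2 0 0 0")

```text
clock: 19.08
eef_pos: [0.6203, -0.1961, 0.1226]
tool_rot: [0.725, 0.689, 0.004, 0.007]
ft_force: [2.1, -0.0, 1.9]
grip_width: 0.0641
grasp_force: 0.0
```

>>> step_arm(targets="0.5 -0.342 0.175 0 0 0 0; 0.5 -0.342 0.175 0 0 0 0; 0.5 -0.342 0.175 0 0 0 0; 0.5 -0.342 0.175 0 0 0 0; 0.5 -0.342 0.175 0 0 0 0; 0.5 -0.342 0.175 0 0 0 0; 0.5 -0.342 0.175 0 0 0 0; 0.5 -0.342 0.175 0 0 0 0")

```text
clock: 19.75
eef_pos: [0.4458, -0.1074, 0.1144]
tool_rot: [0.725, 0.689, 0.001, 0.001]
ft_force: [0.2, -0.6, 0.3]
grip_width: 0.0637
grasp_force: 0.0
```

```bash
python3 -c "
from h import *
i,im=look('w9'); print(proj(i,[[.4439,-.1071,.062]]))
cv2.imwrite('pics/w9c.png',cv2.resize(im[120:280,150:360],None,fx=2,fy=2))"
```

```text
19.8 [ 0.4461 -0.1075  0.1143] [7.247e-01 6.891e-01 7.000e-04 1.200e-03]
[[253.12970967 202.10312915]]
```

View pics/w9c.png

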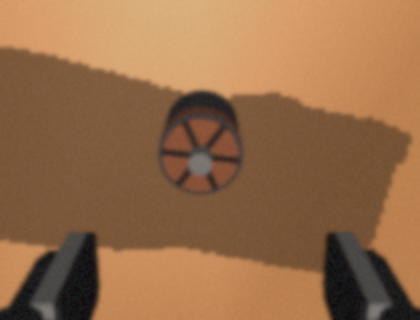

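The motor shaft is at (250.5,201.5), 2.5 px left of prediction, so I'll shift 1.5 mm in −x and grasp.

>>> step_arm(targets="0.5 -0.003 0 -0.07 0 0 0; 0.5 -0.003 0 -0.13 0 0 0; 0.5 -0.003 0 -0.18 0 0 0; 0.5 -0.003 0 -0.2 0 0 0; 0.5 -0.003 0 -0.2 0 0 0; 0.5 -0.003 0 -0.2 0 0 0; -0.3 -0.003 0 -0.2 0 0 0; -0.3 -0.003 0 -0.2 0 0 0; -0.3 -0.003 0 -0.2 0 0 0; -0.3 -0.003 0 -0.2 0 0 0")

```text
clock: 20.63
eef_pos: [0.444, -0.1073, 0.015]
tool_rot: [0.725, 0.689, 0.001, 0.001]
ft_force: [-1.8, 0.4, 5.1]
grip_width: 0.0359
grasp_force: 59.4
```

>>> step_arm(targets="-0.3 0 0 0 0 0 0; -0.3 0 0 0 0 0 0; -0.3 0 0 0.07 0 0 0; -0.3 0 0 0.14 0 0 0; -0.3 0 0 0.21 0 0 0; -0.3 0 0 0.21 0 0 0")

```text
clock: 21.13
eef_pos: [0.4477, -0.108, 0.1255]
tool_rot: [0.725, 0.689, 0.004, 0.006]
ft_force: [1.4, 0.3, -1.3]
grip_width: 0.0357
grasp_force: 60.9
```

>>> step_arm(targets="-0.3 0.04 -0.06 0 0 0 0; -0.3 0.09 -0.12 0 0 0 0; -0.3 0.14 -0.18 0 0 0 0; -0.3 0.19 -0.23 0 0 0 0; -0.3 0.24 -0.28 0 0 0 0; -0.3 0.29 -0.31 0 0 0 0; -0.3 0.325 -0.325 0 0 0 0; -0.3 0.338 -0.331 0 0 0 0; -0.3 0.338 -0.331 0 0 0 0; -0.3 0.338 -0.331 0 0 0 0")

```text
clock: 21.97
eef_pos: [0.6112, -0.2722, 0.1173]
tool_rot: [0.725, 0.689, -0.0, -0.001]
ft_force: [-0.6, 0.1, -2.0]
grip_width: 0.0355
grasp_force: 60.8
```

```bash
python3 -c "
from h import *
i,im=look('w10'); print(proj(i,[[.6114,-.2723,.004]]))"
```

```text
22.0167 [ 0.6108 -0.2719  0.1177] [ 7.245e-01  6.892e-01 -4.000e-04 -1.000e-03]
[[255.91054486 182.69463764]]
```

View pics/w10.png

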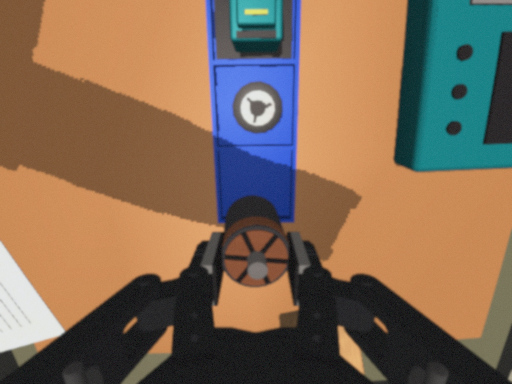

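The motor is over the last compartment (rows 145–220, centre column 256), and the chuck stands at (257,107). I'll set the motor down and back off.

>>> step_arm(targets="-0.3 0 0 -0.07 0 0 0; -0.3 0 0 -0.13 0 0 0; -0.3 0 0 -0.17 0 0 0; -0.3 0 0 -0.187 0 0 0; -0.3 0 0 -0.195 0 0 0; -0.3 0 0 -0.2 0 0 0; -0.3 0 0 -0.202 0 0 0; -0.3 0 0 -0.202 0 0 0")

```text
clock: 22.68
eef_pos: [0.613, -0.2729, 0.0195]
tool_rot: [0.725, 0.689, 0.001, 0.002]
ft_force: [-0.7, -0.1, -2.1]
grip_width: 0.0353
grasp_force: 61.0
```

>>> step_arm(targets="0.2 0 0 0 0 0 0; 0.5 0 0 0 0 0 0; 0.5 0 0 0 0 0 0; 0.5 0 0 0 0 0 0; 0.5 0 0 0.06 0 0 0; 0.5 0 0 0.13 0 0 0; 0.5 0 0 0.2 0 0 0; 0.5 -0.08 0 0.26 0 0 0; 0.5 -0.16 0 0.3 0 0 0; 0.5 -0.24 0 0.3 0 0 0")

```text
clock: 23.52
eef_pos: [0.5025, -0.2736, 0.171]
tool_rot: [0.724, 0.69, 0.001, 0.004]
ft_force: [0.0, -0.3, 0.6]
grip_width: 0.0642
grasp_force: 0.0
```

>>> step_arm(targets="0.5 -0.08 0 0 0 0 0; 0.5 -0.16 -0.05 0 0 0 0; 0.5 -0.24 -0.1 0 0 0 0; 0.5 -0.32 -0.15 0 0 0 0; 0.5 -0.32 -0.2 0 0 0 0; 0.5 -0.32 -0.2 0 0 0 0; 0.5 -0.32 -0.2 0 0 0 0")

```text
clock: 24.1
eef_pos: [0.3394, -0.3741, 0.1672]
tool_rot: [0.726, 0.688, 0.0, 0.001]
ft_force: [0.5, 0.0, -0.5]
grip_width: 0.0646
grasp_force: 0.0
```

```bash
python3 -c "
from h import *
im=bot.camera('top')[:,:,::-1]
cv2.imwrite('pics/fin.png',cv2.resize(im[85:225,95:425],None,fx=2.4,fy=2.4,interpolation=2))
i=bot.camera_info('top')
for n,p in dict(teal=(.6178,-.1165,.062+.004),chuck=(.6146,-.1944,.066),motor=(.6114,-.2723,.066),black=(.6259,.1156,.066),brass=(.6299,.1936,.068),red=(.438,.1011,.062),white=(.4385,.2073,.064)).items(): print(n,((proj(i,[p])[0]-[95,85])*2.4).round())"
```

```text
teal [527.  81.]
chuck [610.  85.]
motor [693.  88.]
black [274.  74.]
brass [189.  70.]
red [289. 277.]
white [169. 277.]
```

View pics/fin.png

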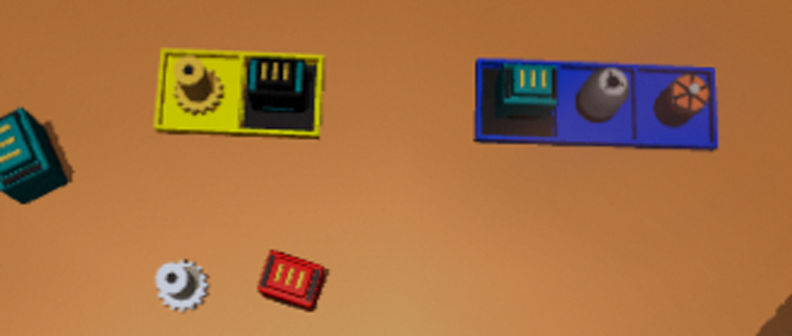

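All five parts stand in their compartments close to the predicted pixels: teal (532,80), chuck (612,82), motor (693,90), black (275,73) and brass (188,70). The red pack and white gear haven't moved. Handing in.

```bash
python3 -c "
from workcell import bot
print(bot.job_done())"
```

```text
the job is handed in; nothing more can be done
None
```

I placed all five parts upright in their compartments, with each pack on its mat and the two spares left untouched, and handed the job in at about 24 s; the hand-in returned no verdict, so this rests on the final overhead picture.

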